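# Post a torch head through the chute flap

### The job

Push the short torch head across the feed deck and in through the hanging flap of the parts chute, so that it drops into the chute's catch box, then draw back so that the flap swings shut by itself. Only push it along the deck with the fingertips: do not lift or carry it. Leave the tall head on the deck and the battery pack and glue bottle beside the chute where they are.

Things in the scene. Friction and masses are not known exactly. Their poses are not given: they have to be found in the camera images.
- chute: Grey sheet-metal parts chute fixed to the bench, 260 x 300 x 128 mm. Origin on the bench, mid-width, under the mouth; +x points from the deck in through the mouth, z up. Its feed deck is a flat aluminium plate, top at z = 70 mm, x = -140 to -3 mm, y = -150 to +150 mm, with side lips 5 mm high. Other points below are told in this frame.
- mouth (a point): Mouth of the chute, at deck height (chute x 0, y 0, z 70 mm): 64 mm wide, 48 mm high. Grey cheeks beside it (out to y = +-62 mm) and a lintel above it (z 118 to 128 mm) have their front face at x = -2 mm. Two fences 20 mm high, 3 mm thick, funnel into it from y = +-49 mm at x = -32 mm to y = +-32 mm at the cheeks.
- catch_floor (a point): Middle of the catch box's floor (chute x 60, y 0, z 4 mm). From the deck's edge at x = -3 mm a steep slide drops into this closed box (inside x 0 to 116, y -58 to +58 mm; clear sides and roof, roof top z 127 mm). A short head whose middle is pushed well past the deck's edge tips and falls in.
- flap (a joint): Steel flap that hangs in the mouth: 60 mm wide, 44 mm high, 2.5 mm thick, 30 g, its lower edge 4 mm above the deck. It hinges on a level pin along y at x = 3 mm, z = 118 mm of the chute. 0 rad: hanging shut; it swings only inward (to the chute's +x), up to 1.45 rad, and falls shut by its own weight. No spring, no latch.
- short_head: The short torch head, a black turned cup, 34 mm in diameter and 34 mm high, about 45 g, standing open end up on the feed deck, to the left or right of the mouth. Origin at the centre of its underside, z up along its axis.
- short_head_mid (a point): The middle of the short head: on its axis, 17 mm above its underside.
- tall_head: The tall torch head, a black turned cup, 41 mm in diameter and 50 mm high (too tall for the mouth), standing open end up on the other side of the feed deck. Origin at the centre of its underside. To be left alone.
- battery_pack: Blue battery pack, 64 x 57 x 84 mm, standing on the bench beyond the deck's +y side. Origin under its middle. To be left alone.
- glue_bottle: Red glue bottle with a white nozzle, 29 x 43 x 118 mm, standing on the bench beyond the deck's -y side. Origin at the centre of its underside. To be left alone.
Mind the look-alikes: they are no part of the job. Leave any orange or purple look-alike of the short_head alone.

How it is judged:
By the outcome, as a careful person would: the job done as asked, in the order asked, and still so for the second after the job is handed in, with the robot touching nothing.
It also fails if it takes over 48 s, if anything falls off the work surface, if the arm or the gripper's body presses on something with over 40 N, if the wrist force passes 120 N, or if a joint passes its speed limit or range.

### The arm

A 7-joint arm with a two-finger parallel gripper is mounted at the origin on a cart in front of the work surface, level with it; the furniture and walls round the work are solid. World frame = base frame: x ahead of the robot, y to its left, z up, the work surface at z = 0. Lengths are in m, angles in degrees, forces in N, time in s.
With the tool pointing down it reaches from about 0.425 to 0.875 m from the base axis. Payload 4.7 kg.
Tool frame: the origin (TCP) lies at the very end of the fingers, on their centre line; the grasp point (between the pads) lies 19 mm behind it; z points along the fingers, y is the line along which they close (so a half turn about z gives the same grasp; the last joint's range is limited). The gripper opens to 87 mm and grips with 3 to 60 N. Pads are 19 mm wide; open, the fingers measure 117 mm over their backs; the gripper's body (75 mm by 190 mm) begins 51 mm behind the grasp point.
Start: joints at [-67.431, 18.392, -4.016, 83.108, 1.295, 78.541, -3.26], TCP at [0.241, 0.604, 0.223] pointing down, gripper open.
Joint ranges: [-163.93, 163.93], [-17.29, 119.83], [-79.2, 71.16], [3.27, 140.29], [-89.18, 269.18], [5.43, 117.66], [-154.24, 154.24]. Speed limits (degrees/s): [147.25, 147.25, 180, 180, 180, 180, 180].

### API

Orientations are given as [roll, pitch, yaw] about the fixed x, y, z axes, in that order (R = Rz(yaw) Ry(pitch) Rx(roll)).
In Python, from cell import telemetry, cams, env gives the robot as it stands.
- The arm moves only by the tool arm_command, never from a script. Its argument "series" is text: rows parted by semicolons, each of 5 numbers parted by spaces: the shift along the tool's x, y, z in mm, then the turn about the tool's z in rad, then the closure in counts, from 0 (fully open) to 255 (shut). A call has 1 to 20 rows; each row shifts and turns the commanded pose from where the row before left it, along the tool's axes as they then stand; what a row does not reach is not made up. A row lasts 1/12 s, in which the tool goes at most 41.7 mm and 7.16 degrees, less where a joint would pass 70% of its speed; a pose out of reach is approached as far as the arm can. A call is refused whole if a number of a shift passes 41.7 or a number of a turn 0.125, either way. A call with a gripper value outside its range is refused whole. The fingers move at their own pace and stop on an object; "squeeze" is the grip in N (left out, the last holds). Time passes only in rows, so rows that do not move let the fingers close. It gives the time, the measured TCP pose, the force, the opening and the grip force at its end, in the units of the state.
- telemetry.get_obs(): the state, without advancing time (a new reading comes with each control period).
- cams.read_camera(name): name is "scene" or "top" or "wrist"; returns the picture (420x560x3 uint8, blue, green, red); there is no depth.
- cams.calibration(name): a dict with "K" (3x3 intrinsics, pixels), "origin" and "rotation" of the camera in the world; the wrist camera has in their place "hand_eye" (4x4, takes a point from camera to tool coordinates, whose origin is the TCP and whose axes are the flange's). Camera axes: x right, y down, z forward; pixel columns grow to the right and rows downward; lengths in m; the calibration is good to about 2 mm. A picture is of the moment at which its call begins: read the wrist's pose just before it. calibration takes no time and is no camera call.
- env.sign_off(): hands the job in; it is judged then, once.
The state is a dict: "time_s": time; "qpos": joint angles; "joint_velocities": joint speeds; "effort": joint torques, N m; "tool_pos": TCP position; "tool_rot": TCP orientation; "force": force on the tool from outside, world axes, zero at the start; "wrist_torque": the same for the moment, N m; "grip_width": finger opening in m; "grasp_force": force on a finger pad.
Only numpy, scipy, OpenCV 4.12 (cv2) and the standard library are available. Lean on these libraries where they do the work, as an engineer would, in place of code of your own. Each camera call takes 0.05 s, during which the arm holds its last target. There are 200 camera calls.

## Working session

There is one attempt and no reset: what is moved stays moved. The work goes in short steps, Python scripts to look and compute and a tool call to move; the robot and the scene stay as the last step left them, time stands still between calls to the robot, and variables do not carry over. Pictures are saved under pics/ and viewed, at most 10 in all, crops included, and the job is handed in when it is done.

Besides the shell and the picture viewer there is one more tool, called after "Call:" as name(argument=value, ...) on one line, values as JSON. arm_command: Moves the arm, as the interface text tells. Its arguments: {"type":"object","properties":{"series":{"type":"string"},"squeeze":{"type":"number"}},"required":["series"]}

```bash
mkdir -p pics; python3 - <<'E'
from cell import telemetry,cams,env
import cv2,numpy as np
o=telemetry.get_obs();print(o['time_s'],o['tool_pos'],o['tool_rot'],o['grip_width'])
for n in("scene","top"):
    cv2.imwrite(f"pics/{n}0.png",cams.read_camera(n)); c=cams.calibration(n);print(n,c)
print(cams.calibration("wrist"))
E
```

```text
0.0 [0.24084435 0.60312779 0.22145572] [-1.79889788e+02  6.18118185e-03  1.58236818e+02] 0.08699529383584843
scene {'K': array([[426.78388766,   0.        , 282.02902785],
       [  0.        , 426.78388766, 209.28497944],
       [  0.        ,   0.        ,   1.        ]]), 'origin': array([-0.08482492, -0.63700159,  0.4590804 ]), 'rotation': array([-1.16440027e+02,  7.91837632e-03, -6.06377282e+01])}
top {'K': array([[485.98706079,   0.        , 286.41612534],
       [  0.        , 485.98706079, 212.57353057],
       [  0.        ,   0.        ,   1.        ]]), 'origin': array([ 0.50349448, -0.23279479,  1.0683703 ]), 'rotation': array([-176.90033398,   -1.66256319,  -91.59597341])}
{'K': array([[311.64821431,   0.        , 281.65448364],
       [  0.        , 311.64821431, 212.55569395],
       [  0.        ,   0.        ,   1.        ]]), 'hand_eye': array([[ 1.08319740e-03, -9.62317012e-01, -2.71927921e-01,
         7.48307161e-02],
       [ 9.99999387e-01,  9.80523638e-04,  5.13452828e-04,
         5.32731231e-05],
       [-2.27472636e-04, -2.71928311e-01,  9.62317485e-01,
        -1.62469612e-01],
       [ 0.00000000e+00,  0.00000000e+00,  0.00000000e+00,
         1.00000000e+00]])}
```

View pics/scene0.png

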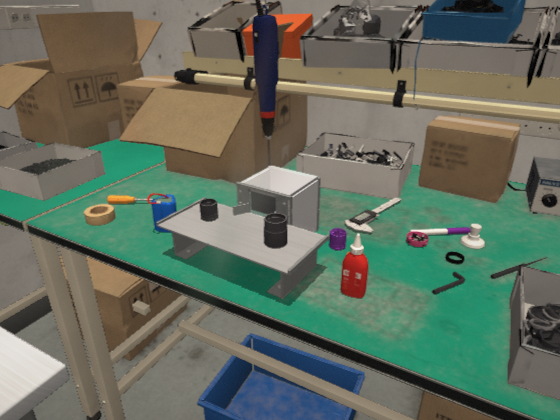

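View pics/top0.png

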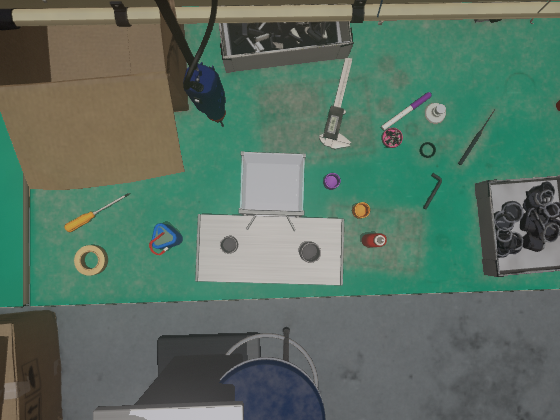

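Candidates for the short head in the top view are a black cup at (229,244) on the left of the deck, a black cup at (310,252), purple at (332,181) and orange at (361,210). The black cup at (229,244) fits: it is the smaller, shorter one. The other black cup is the tall head, and the coloured ones are look-alikes. An enlarged crop will confirm this.

```bash
python3 - <<'E'
import cv2
i=cv2.imread("pics/top0.png")[145:295,185:385]
cv2.imwrite("pics/crop.png",cv2.resize(i,None,fx=4,fy=4,interpolation=cv2.INTER_CUBIC))
E
```

```text
(no output)
```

View pics/crop.png

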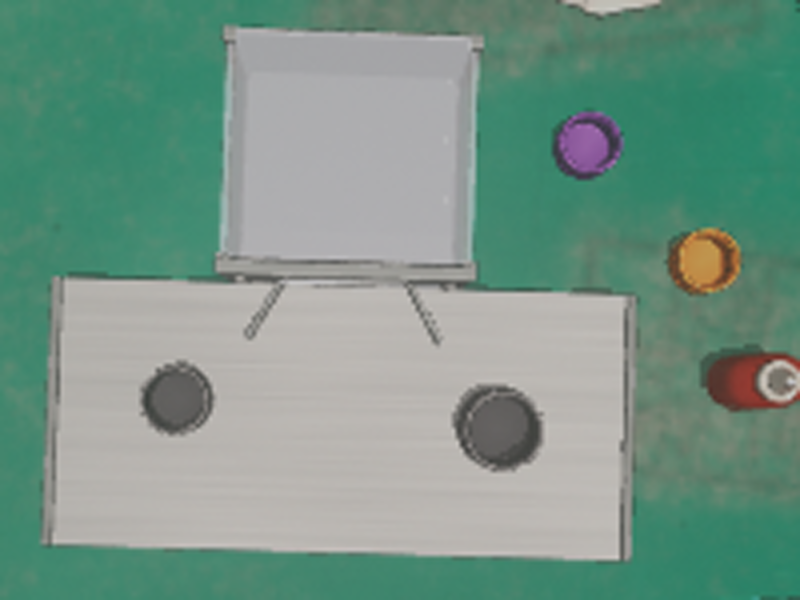

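The crop confirms it: the short black cup is at crop (177,398), the tall one at (498,427). The deck corners are at about (55,277), (636,295), (630,560) and (43,545). Purple (588,145) and orange (705,261) stay out of it.

```bash
cat >h.py <<'E'
import numpy as np,cv2
from scipy.spatial.transform import Rotation as R
from cell import telemetry,cams
def ray(n,uv,z,o=None):
    c=cams.calibration(n);K=c['K']
    if n=="wrist":
        T=np.eye(4);T[:3,:3]=R.from_euler('xyz',o['tool_rot'],degrees=True).as_matrix();T[:3,3]=o['tool_pos'];T=T@c['hand_eye'];A=T[:3,:3];p=T[:3,3]
    else: A=R.from_euler('xyz',c['rotation'],degrees=True).as_matrix();p=c['origin']
    d=A@np.linalg.inv(K)@[*uv,1];return p+d*(z-p[2])/d[2]
E
python3 - <<'E'
from h import *
from scipy.optimize import least_squares
f=lambda u,v:((u+.5)/4-.5+185,(v+.5)/4-.5+145)
pts=[((55,277),(-3,150),.07),((636,295),(-3,-150),.07),((630,560),(-140,-150),.07),((43,545),(-140,150),.07),
((248,335),(-32,49),.09),((437,342),(-32,-49),.09)]
W=np.array([ray("top",f(*p),z)[:2] for p,_,z in pts]);C=np.array([c for _,c,_ in pts])/1e3
def m(x,C):c,s=np.cos(x[2]),np.sin(x[2]);return C@np.array([[c,s],[-s,c]])+x[:2]
r=least_squares(lambda x:(m(x,C)-W).ravel(),[.5,-.2,0]);x=r.x
print(x,np.degrees(x[2]),(r.fun*1e3).round(1))
c,s=np.cos(x[2]),np.sin(x[2]);Ri=np.array([[c,-s],[s,c]])
for n,p,z in(("short",(177,398),.104),("tall",(498,427),.12),("purple",(588,145),.034)):
    w=ray("top",f(*p),z);print(n,w,((w[:2]-x[:2])@Ri*1e3).round(1))
for q in([(2,0)],): print(m(x,np.array(q)/1e3))
print(ray("top",(213,122),.15),ray("scene",(267,160),.2))
print(ray("top",(163,238),.084),ray("top",(380,240),.118))
E
```

```text
[ 0.55408825 -0.23169356 -0.05705497] -3.2690089571386505 [ 0.8  1.2  0.9 -0.3 -0.2 -0.2  0.2  0.5 -1.1  0.9 -0.6 -2.1]
short [ 0.49556527 -0.14687696  0.104     ] [-63.3  81.3]
tall [ 0.47720358 -0.30390272  0.12      ] [-72.6 -76.5]
purple [ 0.62421462 -0.36328011  0.034     ] [  77.5 -127.4]
[[ 0.556085   -0.23180761]]
[ 0.72880974 -0.12583248  0.15      ] [ 0.5274538  -0.26186843  0.2       ]
[ 0.51139268 -0.01347752  0.084     ] [ 0.49542973 -0.44413451  0.118     ]
```

Call:
arm_command(series="0 0 0 0.125 214;0 0 0 0.125 214;0 0 0 0.125 214;0 0 0 0.125 214;0 0 0 0.125 214;0 0 0 0.125 214;0 0 0 0.125 214;0 0 0 0.125 214;0 0 0 0.125 214;0 0 0 0.123 214")

```text
time_s: 0.93
tool_pos: [0.2408, 0.6034, 0.2219]
tool_rot: [-180.0, 0.1, 86.4]
force: [0.1, 0.2, 0.1]
grip_width: 0.0284
grasp_force: 0.0
```

```bash
cat >>h.py <<'E'
X=np.array([.55409,-.23169]);TH=-.05706
RC=np.array([[np.cos(TH),-np.sin(TH)],[np.sin(TH),np.cos(TH)]])
def go(*targets):  # chute-frame mm targets -> tool-frame shifts, mm
    o=telemetry.get_obs();A=R.from_euler('xyz',o['tool_rot'],degrees=True).as_matrix();p=np.array(o['tool_pos'])
    print("t",round(o['time_s'],2),"rot",np.round(o['tool_rot'],1),"chute",((p[:2]-X)@RC*1e3).round(1),"z",(p[2]*1e3).round(1),"F",np.round(o['force'],1),"w",round(o['grip_width']*1e3,1))
    for t in targets:
        q=np.array([*(X+RC@np.array(t[:2])/1e3),t[2]/1e3]);d=A.T@(q-p)*1e3;print(t,"shift",d.round(1),"rows",np.linalg.norm(d)/40);p=q
E
python3 -c "
from h import *
go((-90,480,215),(-64,118,180),(-64,118,80))
u=ray('top',(223,125),.3);print(u,ray('top',(223,125),.2))"
```

```text
t 0.93 rot [-1.80e+02  1.00e-01  8.64e+01] chute [-360.4  815.9] z 221.9 F [0.1 0.2 0.1] w 28.4
(-90, 480, 215) shift [-334.2  272.4    7.2] rows 10.780294183714513
(-64, 118, 180) shift [-361.8   28.2   35.4] rows 9.115405915262361
(-64, 118, 80) shift [  0.1   0.  100. ] rows 2.5000000000000004
[ 0.68684278 -0.15907624  0.3       ] [ 0.71070475 -0.1494821   0.2       ]
```

Call:
arm_command(series="-24 19.5 0 0 214;-24 19.5 0 0 214;-24 19.5 0 0 214;-24 19.5 0 0 214;-24 19.5 0 0 214;-24 19.5 0 0 214;-24 19.5 0 0 214;-24 19.5 0 0 214;-24 19.5 0 0 214;-24 19.5 0 0 214;-24 19.5 0 0 214;-24 19.5 0 0 214;-23 19.5 0 0 214;-23 19.5 0 0 214")

```text
time_s: 2.1
tool_pos: [0.495, 0.2532, 0.2223]
tool_rot: [-180.0, 0.0, 86.7]
force: [0.0, 0.2, -1.0]
grip_width: 0.0139
grasp_force: 0.0
```

Call:
arm_command(series="-26 2 2 0 214;-26 2 2 0 214;-26 2 2 0 214;-26 2 2 0 214;-26 2 2 0 214;-26 2 2 0 214;-26 2 2 0 214;-26 2 2 0 214;-26 2 2 0 214;-26 2 2 0 214;-26 2 2 0 214;-26 2 2 0 214;-25 2 2 0 214;-25 2 2 0 214;0 0 0 0 214;0 0 0 0 214")

```text
time_s: 3.43
tool_pos: [0.5013, -0.1099, 0.1942]
tool_rot: [-180.0, 0.0, 86.5]
force: [-0.0, 0.5, 0.1]
grip_width: 0.0138
grasp_force: 0.0
```

```bash
python3 -c "
from h import *
go((-64,118,150),(-64,118,80))
o=telemetry.get_obs();cv2.imwrite('pics/w1.png',cams.read_camera('wrist'));print(ray('wrist',(281,212),.1,o))"
```

```text
t 3.43 rot [-180.     0.    86.5] chute [-59.7 118.6] z 194.2 F [-0.   0.5  0.1] w 13.8
(-64, 118, 150) shift [-0.6 -4.3 44.2] rows 1.1115053002130066
(-64, 118, 80) shift [ 0.  0. 70.] rows 1.75
[ 0.5005707  -0.10719681  0.1       ]
```

View pics/w1.png

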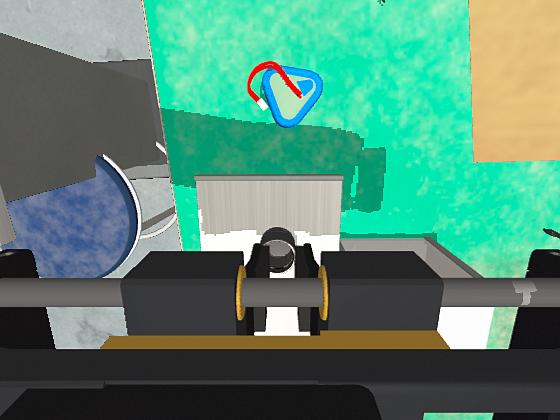

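The wrist view shows the short head at (279,248), nearly centred on the finger gap (col 282). It lies ahead in the −y push direction, and there is clear deck under the fingers. I'm going down.

Call:
arm_command(series="0 -1.7 20 0 214;0 -1.7 20 0 214;0 0 20 0.003 214;0 0 20 0 214;0 0 14 0 214;0 0 11 0 214;0 0 10 0 214;0 0 0 0 214;0 0 0 0 214")

```text
time_s: 4.23
tool_pos: [0.4985, -0.1077, 0.0795]
tool_rot: [-180.0, 0.0, 86.6]
force: [-0.2, -0.7, 0.6]
grip_width: 0.014
grasp_force: 0.0
```

```bash
python3 -c "
from h import *
go((-64,75,78),(-64,27,78))"
```

```text
t 4.23 rot [-180.     0.    86.6] chute [-62.5 120.6] z 79.5 F [-0.2 -0.7  0.6] w 14.0
(-64, 75, 78) shift [-45.6  -1.4   1.5] rows 1.141645278273783
(-64, 27, 78) shift [-48.    0.1   0. ] rows 1.2000000000000008
```

Call:
arm_command(series="-6 0 0 0 214;-6 0 0 0 214;-6 0 0 0 214;-5 0 0 0 214;-5 0 0 0 214;-5 0 0 0 214;-5 0 0 0 214;-5 0 0 0 214;-5 0 0 0 214;-5 0 0 0 214;-5 0 0 0 214;-5 0 0 0 214;-5 0 0 0 214;-5 0 0 0 214;-5 0 0 0 214;-4 0 0 0 214;-3 0 0 0 214;-2 0 0 0 214;-1 0 0 0 214;0 0 0 0 214")

```text
time_s: 5.9
tool_pos: [0.4931, -0.1962, 0.0795]
tool_rot: [-180.0, 0.0, 86.6]
force: [0.4, 0.4, 0.8]
grip_width: 0.0141
grasp_force: 0.0
```

```bash
python3 -c "
from h import *
go((-64,25,78))
i=cams.read_camera('top')[145:295,185:385];j=cams.read_camera('scene')[160:310,140:340]
cv2.imwrite('pics/p1.png',cv2.resize(np.vstack([i,j]),None,fx=2,fy=2,interpolation=cv2.INTER_CUBIC))"
```

```text
t 5.9 rot [-180.     0.    86.6] chute [-62.9  32. ] z 79.5 F [0.4 0.4 0.8] w 14.1
(-64, 25, 78) shift [-7.  -1.1  1.5] rows 0.18036721466999128
```

View pics/p1.png

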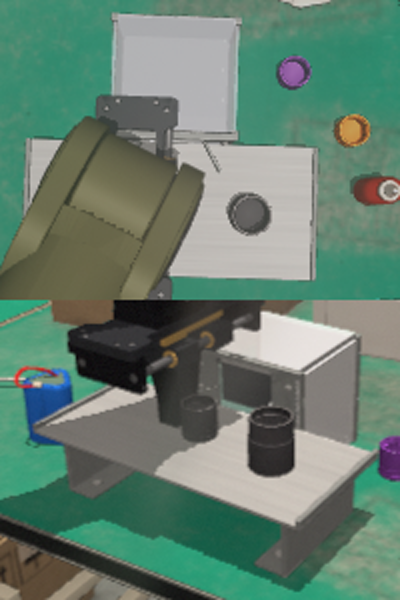

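The head stands upright against the fingers at crop (200,415), and the tall head at (272,440) hasn't moved. I'll push the last 7 mm, back off and measure.

Call:
arm_command(series="-2 0 0 0 214;-2 0 0 0 214;-2 0 0 0 214;-1 0 0 0 214;0 0 0 0 214;4 0 0 0 214;12 0 0 0 214;20 0 0 0 214;5 0 -20 0 214;0 0 -30 0 214;0 0 -30 0 214;0 0 0 0 214")

```text
time_s: 7.0
tool_pos: [0.4988, -0.1626, 0.1651]
tool_rot: [179.5, -0.0, 86.6]
force: [1.5, -0.5, -0.5]
grip_width: 0.0141
grasp_force: 0.0
```

```bash
python3 -c "
from h import *
go((-130,0,160),(-130,0,78))
cv2.imwrite('pics/w2.png',cams.read_camera('scene'));i=cv2.imread('pics/w2.png')[180:270,190:310]
cv2.imwrite('pics/w2c.png',cv2.resize(i,None,fx=6,fy=6,interpolation=cv2.INTER_CUBIC))"
```

```text
t 7.0 rot [179.5  -0.   86.6] chute [-59.1  65.8] z 165.1 F [ 1.5 -0.5 -0.5] w 14.1
(-130, 0, 160) shift [-66.  -70.8   4.4] rows 2.4214852546561296
(-130, 0, 78) shift [-0.  -0.8 82. ] rows 2.05
```

View pics/w2c.png

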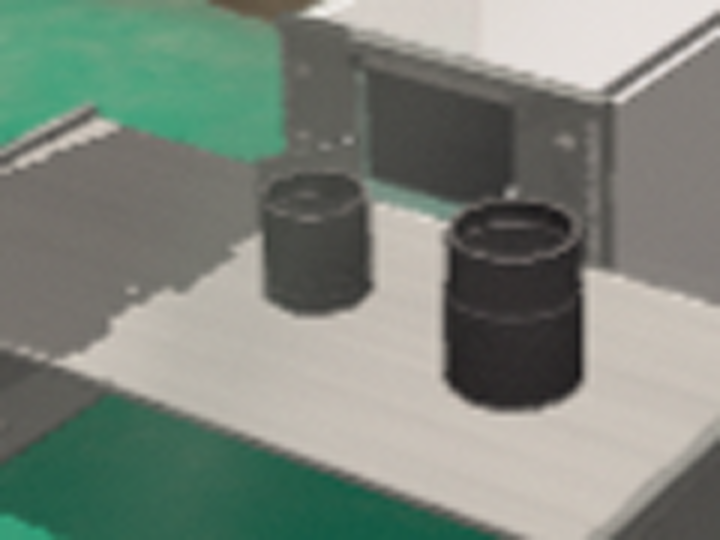

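```bash
python3 -c "
from h import *
go((-100,0,160))
print(np.round(telemetry.get_obs()['qpos'],0))
for p in((315,195),):
    w=ray('scene',(190+(p[0]+.5)/6-.5,180+(p[1]+.5)/6-.5),.104);print((w[:2]-X)@RC*1e3)
w=ray('scene',(190+513.5/6-.5,180+232/6-.5),.12);print('tall',(w[:2]-X)@RC*1e3)
"
```

```text
t 7.05 rot [179.6  -0.   86.6] chute [-60.3  66.2] z 162.7 F [-0.2  0.1  0.1] w 13.8
(-100, 0, 160) shift [-66.3 -39.5   2.4] rows 1.9300456550510976
[-25.   5.  43. 107.  -4.  69.  16.]
[-62.91452135  -0.2022205 ]
tall [-75.72236344 -81.75967424]
```

Call:
arm_command(series="-16 -11 0 0 214;-17 -11 0 0 214;-17 -11 0 0 214;-16 -11 0 0 214;0 0 0 -0.121 214;0 0 0 -0.121 214;0 0 0 -0.121 214;0 0 0 -0.121 214;0 0 0 -0.121 214;0 0 0 -0.121 214;0 0 0 -0.121 214;0 0 0 -0.121 214;0 0 0 -0.121 214;0 0 0 -0.121 214;0 0 0 -0.121 214;0 0 0 -0.121 214;0 0 0 -0.121 214;0 0 0 0 214;0 0 0 0 214")

```text
time_s: 8.63
tool_pos: [0.4469, -0.2249, 0.1587]
tool_rot: [180.0, -0.1, 176.5]
force: [-0.6, 0.5, -0.6]
grip_width: 0.0139
grasp_force: 0.0
```

```bash
python3 -c "
from h import *
go((-105,0,78))
cv2.imwrite('pics/w3.png',cams.read_camera('wrist'))"
```

```text
t 8.63 rot [ 1.800e+02 -1.000e-01  1.765e+02] chute [-107.4    0.7] z 158.7 F [-0.6  0.5 -0.6] w 13.9
(-105, 0, 78) shift [-2.5 -0.7 80.7] rows 2.019135802863531
```

View pics/w3.png

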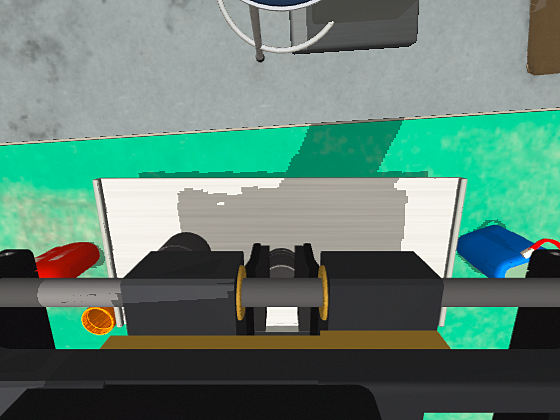

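The head is centred behind the finger gap at (282,262), and the deck's side lips at columns 98 and 463 confirm it is mid-width. I'm going down and pushing toward the mouth.

Call:
arm_command(series="0 -0.5 20 0 214;0 0 20 0 214;0 0 20 0 214;0 0 12 0 214;0 0 8 0 214;0 0 0 0 214;-3 0 0 0 214;-5 0 0 0 214;-5 0 0 0 214;-5 0 0 0 214;-5 0 0 0 214;-5 0 0 0 214;-5 0 0 0 214;-5 0 0 0 214;-5 0 0 0 214;-5 0 0 0 214;-4 0 0 0 214;-3 0 0 0 214;-2 0 0 0 214;0 0 0 0 214")

```text
time_s: 10.35
tool_pos: [0.5047, -0.2291, 0.0795]
tool_rot: [-180.0, 0.0, 176.7]
force: [0.1, 0.6, -0.8]
grip_width: 0.0141
grasp_force: 0.0
```

```bash
python3 -c "
from h import *
go((-14,0,78))
i=cams.read_camera('scene')[150:270,180:340]
cv2.imwrite('pics/p2.png',cv2.resize(i,None,fx=4,fy=4,interpolation=cv2.INTER_CUBIC))"
```

```text
t 10.35 rot [-180.     0.   176.7] chute [-49.5  -0.2] z 79.5 F [ 0.1  0.6 -0.8] w 14.1
(-14, 0, 78) shift [-35.5   0.2   1.5] rows 0.8877386616521443
```

View pics/p2.png

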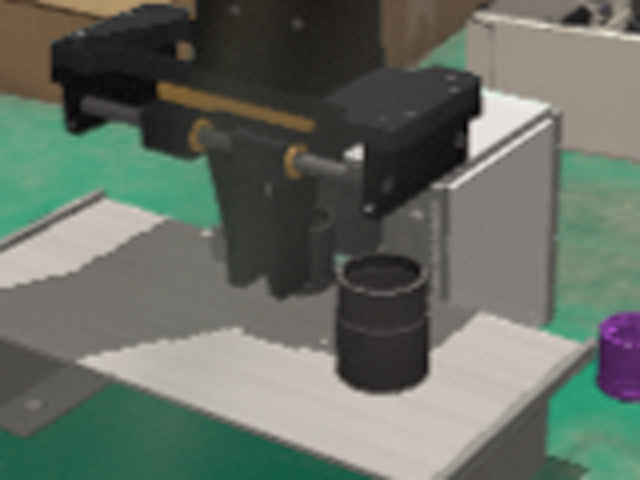

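The head is upright in the cradle, just behind the tall head in this view, at about (325,255). I'm continuing slowly into the mouth.

Call:
arm_command(series="-3 0 0 0 214;-3 0 0 0 214;-3 0 0 0 214;-3 0 0 0 214;-3 0 0 0 214;-3 0 0 0 214;-3 0 0 0 214;-3 0 0 0 214;-2 0 0 0 214;-2 0 0 0 214;-2 0 0 0 214;0 0 0 0 214")

```text
time_s: 11.4
tool_pos: [0.5349, -0.2308, 0.0796]
tool_rot: [-180.0, 0.0, 176.7]
force: [0.0, 0.3, -0.5]
grip_width: 0.014
grasp_force: 0.0
```

Call:
arm_command(series="-2 0 0 0 214;-2 0 0 0 214;-1 0 0 0 214;0 0 0 0 214;0 0 0 0 214;0 0 0 0 214")

```text
time_s: 11.9
tool_pos: [0.5391, -0.2311, 0.0795]
tool_rot: [180.0, -0.0, 176.7]
force: [-1.1, 0.1, 0.8]
grip_width: 0.014
grasp_force: 0.0
```

```bash
python3 -c "
from h import *
go((-14,0,78))
i=cams.read_camera('scene')[150:270,180:340];j=cams.read_camera('top')[145:265,205:365]
cv2.imwrite('pics/p3.png',cv2.resize(np.hstack([i,j]),None,fx=2.5,fy=2.5,interpolation=cv2.INTER_CUBIC))"
```

```text
t 11.9 rot [180.   -0.  176.7] chute [-15.   -0.3] z 79.5 F [-1.1  0.1  0.8] w 14.0
(-14, 0, 78) shift [-1.   0.3  1.5] rows 0.04580120744112369
```

View pics/p3.png

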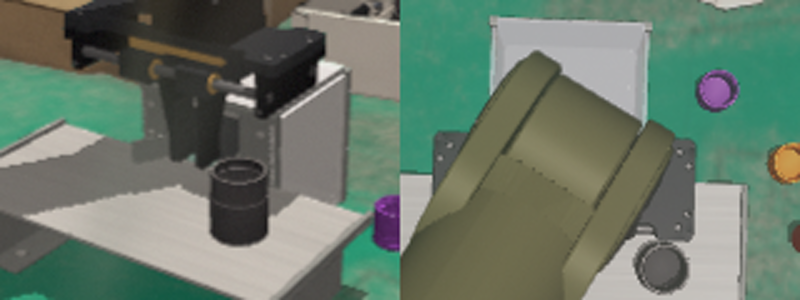

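Call:
arm_command(series="-1 0 0 0 214;-0.5 0 0 0 214;-0.5 0 0 0 214;-0.5 0 0 0 214;0 0 0 0 214;0 0 0 0 214")

```text
time_s: 12.5
tool_pos: [0.5405, -0.2311, 0.0794]
tool_rot: [180.0, -0.1, 176.7]
force: [-5.4, 0.6, 3.7]
grip_width: 0.0138
grasp_force: 2.5
```

Call:
arm_command(series="2 0 0 0 214;4 0 0 0 214;8 0 0 0 214;12 0 0 0 214;12 0 0 0 214;12 0 0 0 214;5 0 -15 0 214;0 0 -25 0 214;0 0 -25 0 214;0 15 -20 0 214;0 30 0 0 214;0 35 0 0 214;0 35 0 0 214;0 35 0 0 214;0 35 0 0 214;0 35 0 0 214;0 30 0 0 214;0 20 0 0 214;0 0 0 0 214;0 0 0 0 214")

```text
time_s: 14.17
tool_pos: [0.5021, 0.0423, 0.1645]
tool_rot: [-180.0, 0.0, 176.9]
force: [0.8, -0.5, 0.1]
grip_width: 0.0139
grasp_force: 0.0
```

```bash
python3 -c "
from h import *
go((-14,0,78))
i=cams.read_camera('scene')[160:260,190:330];j=cams.read_camera('top')[145:295,185:385]
i=cv2.resize(i,(560,400),interpolation=cv2.INTER_CUBIC);i=i[:,150:540];j=cv2.resize(j,(400,300),interpolation=cv2.INTER_CUBIC);j=cv2.copyMakeBorder(j,0,100,0,0,cv2.BORDER_CONSTANT)
cv2.imwrite('pics/p4.png',np.hstack([i,j]))"
```

```text
t 14.17 rot [-180.     0.   176.9] chute [-67.6 270.6] z 164.5 F [ 0.8 -0.5  0.1] w 13.9
(-14, 0, 78) shift [ -53.  -270.7   86.5] rows 7.227632439475175
```

View pics/p4.png

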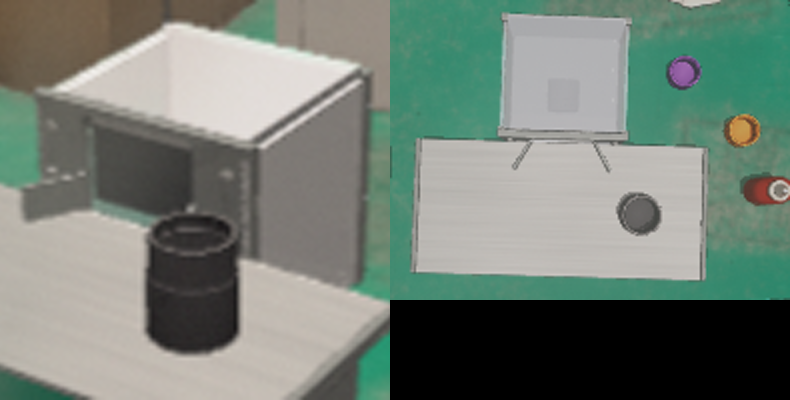

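The deck now holds only the tall head, at (640,214), where it started. The short head shows through the clear roof, lying in the catch box at (563,95), and the flap at (143,165) hangs shut. The arm is clear, so I'm handing the job in.

```bash
python3 -c "
from cell import env
print(env.sign_off())"
```

```text
the job is handed in; nothing more can be done
None
```

The short head was pushed through the flap and lies in the catch box, the flap is shut, the tall head and look-alikes show unmoved, I saw no contact with the battery pack or glue bottle, and the job was handed in at about 14 s.

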